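# Roll the large turned ball up to the gutter's stop and bar its way back

### The arm

A 7-joint arm with a two-finger parallel gripper is mounted at the origin on the work surface. World frame = base frame: x ahead of the robot, y to its left, z up, the work surface at z = 0. Lengths are in m, angles in degrees, forces in N, time in s.
With the tool pointing down it reaches from about 0.35 to 0.9 m from the base axis. Payload 19.9 kg.
Tool frame: the origin (TCP) lies at the very end of the fingers, on their centre line; the grasp point (between the pads) lies 19 mm behind it; z points along the fingers, y is the line along which they close (so a half turn about z gives the same grasp; the last joint's range is limited). The gripper opens to 85 mm and grips with 20 to 120 N. Pads are 22 mm wide; open, the fingers measure 114 mm over their backs; the gripper's body (76 mm by 85 mm) begins 54 mm behind the grasp point. The pads swing forward as they close: fully open they stand 13 mm farther back than shut.
Start: joints at [70.904, 23.915, -0.59, 92.452, 0.269, 63.638, -3.037], TCP at [0.18, -0.599, 0.231] pointing down, gripper open.
Joint ranges: [-161.28, 161.28], [-22.2, 115.67], [-73.04, 71.86], [3.21, 147.25], [-68.34, 248.33], [10.77, 114.83], [-161.83, 161.83]. Speed limits (degrees/s): [108.29, 108.29, 136.94, 136.94, 172.46, 172.46, 172.46].

### API

Orientations are given as a 3x3 rotation matrix whose columns are the frame's x, y, z axes.
In Python, from station import telemetry, vision, job gives the robot as it stands.
- The arm moves only by the tool servo_tool, never from a script. Its argument "series" is a list of rows, each a list of 2 entries, a list of its own where there are three numbers: the shift along the tool's x, y, z in mm, then the turn, a rotation vector about the tool's x, y, z in degrees. A call has exactly 10 rows; each row is the pose to reach, as a shift and turn from the pose commanded when the call began, along the tool's axes at that moment; what a row does not reach only later rows make up. A row lasts 1/10 s, in which the tool goes at most 50 mm and 8.59 degrees, less where a joint would pass 70% of its speed; a pose out of reach is approached as far as the arm can. A call with a gripper value outside its range is refused whole. "grip" is the closure, from -1 (fully open) to 1 (shut), so that 0 is half open, set as the call begins (left out, the last holds). The fingers move at their own pace and stop on an object; "squeeze" is the grip in N (left out, the last holds). Time passes only in rows, so rows that repeat a pose let the fingers close, or fill a call up. It gives the time, the measured TCP pose, the force, the opening and the grip force at its end, in the units of the state.
- telemetry.state(): the state, without advancing time (a new reading comes with each control period).
- vision.snapshot(name): name is "scene" or "side" or "wrist"; returns (picture, depth): 480x640x3 uint8, red, green, blue; 480x640 float32, m along the optical axis (not along the pixel's ray), 0 where there is no reading.
- vision.calibration(name): a dict with "K" (3x3 intrinsics, pixels), "k1" (the pictures are not rectified: a ray, as slopes to the right and down, at radius r is drawn at 1 + k1 r^2 times it, then the intrinsics apply), "camera_from_world" (4x4, takes a point from world to camera coordinates); the wrist camera has in their place "hand_eye" (4x4, takes a point from camera to tool coordinates, whose origin is the TCP and whose axes are the flange's). Camera axes: x right, y down, z forward; pixel columns grow to the right and rows downward; lengths in m; the calibration is good to about 2 mm. A picture is of the moment at which its call begins: read the wrist's pose just before it. calibration takes no time and is no camera call.
- job.hand_in(): hands the job in; it is judged then, once.
The state is a dict: "t": time; "joint_positions": joint angles; "joint_velocities": joint speeds; "effort": joint torques, N m; "tool_pos": TCP position; "eef_rot": TCP orientation; "force": force on the tool from outside, world axes, zero at the start; "wrist_torque": the same for the moment, N m; "grip_width": opening from 0.0 (shut) to 1.0 (fully open); "grip_force": force on a finger pad.
Only numpy, scipy, OpenCV 4.12 (cv2) and the standard library are available. Lean on these libraries where they do the work, as an engineer would, in place of code of your own. Each camera call takes 0.05 s, during which the arm holds its last target. There are 200 camera calls.

### The job

Two turned wooden balls wait at the low ends of the two sloping gutters. With the fingertips, gently push the large ball up its gutter, over the crest, until it rests against the stop block at the top; then push that gutter's keeper bar all the way across behind it so that it cannot roll back. Do not pick up or pinch the ball, and leave the small ball, the other keeper and everything else on the bench alone.

Things in the scene. Friction and masses are not known exactly. Their poses are not given: they have to be found in the camera images.
- rack: Fixed plywood rack, base 340 x 190 x 12 mm, with two parallel V-shaped steel gutters 60 mm wide. Origin on the table under the rack; x uphill along the gutters, y to the left looking uphill, z up. Centre lines at y +38 (near gutter, closer to the robot) and -38 mm (far gutter). Plywood cheeks along them (y 0 and +-71) stand at most 16 mm above the gutter's bottom line.
- foot_near (a point): Bottom line of the V of the near gutter at its low end (rack frame x -150, y +38, z 30 mm). From here it rises straight at 7 degrees to the crest. A foot bar, 8 mm thick, stands just downhill of this point; its top is 18 mm above it, so fingertips can reach in over it behind a ball.
- foot_far (a point): Bottom line of the V of the far gutter at its low end (rack frame x -150, y -38, z 30 mm). From here it rises straight at 7 degrees to the crest. A foot bar, 8 mm thick, stands just downhill of this point; its top is 18 mm above it, so fingertips can reach in over it behind a ball.
- crest_near (a point): Crest of the near gutter's bottom line (rack frame x 70, y +38, z 57 mm). Beyond it the gutter falls at 10 degrees to the upper stop block, face at x 132, top at z 106 mm. A ball whose centre is past the crest rolls by itself to the stop; short of it, it rolls back when let go. The large ball's centre runs 34 mm above the bottom line.
- crest_far (a point): Crest of the far gutter's bottom line (rack frame x 70, y -38, z 57 mm). Beyond it the gutter falls at 10 degrees to the upper stop block, face at x 132, top at z 106 mm. A ball whose centre is past the crest rolls by itself to the stop; short of it, it rolls back when let go. The large ball's centre runs 34 mm above the bottom line.
- big_ball_center (a point): Centre of the large plain wooden ball, 64 mm in diameter, about 0.1 kg, waxed and slippery. It starts in either gutter, against the foot bar (centre at about x -120 in the rack's frame, 68 mm above the table).
- small_ball_center (a point): Centre of the small plain wooden ball, 44 mm in diameter, at the low end of the other gutter (centre at about x -130 in the rack's frame). To be left alone.
- seat_near (a point): Where the centre of the large ball lies when it rests against the upper stop of the near gutter: x 100, y +38, z 86 mm in the rack's frame.
- seat_far (a point): Where the centre of the large ball lies when it rests against the upper stop of the far gutter: x 100, y -38, z 86 mm in the rack's frame.
- keeper_near (a joint): Swing angle (rad) of the near gutter's keeper, a level bar. 0: points downhill beside the gutter; negative: swung outward, away from it; grows as it swings in over the gutter (anticlockwise from above); 1.57, its end stop: square across the gutter, 15 mm clear of a ball seated at the stop. Starts open (-0.4 to 0.05), stays where it is left; about 0.5 N at the knob moves it.
- keeper_far (a joint): Swing angle (rad) of the far gutter's keeper, a level bar. 0: points downhill beside the gutter; negative: swung outward, away from it; grows as it swings in over the gutter (clockwise from above); 1.57, its end stop: square across the gutter, 15 mm clear of a ball seated at the stop. Starts open (-0.4 to 0.05), stays where it is left; about 0.5 N at the knob moves it.
- pin_near (a point): Upright pivot pin of the near gutter's keeper, at x 46, y +84 mm in the rack's frame, 80 mm above the table: the underside of the keeper, a flat dark steel bar 74 x 11 x 10 mm.
- pin_far (a point): Upright pivot pin of the far gutter's keeper, at x 46, y -84 mm in the rack's frame, 80 mm above the table: the underside of the keeper, a flat dark steel bar 74 x 11 x 10 mm.
- knob_near (a point): Centre of the upright dark wooden knob (14 mm diameter, 24 mm tall, from 89 to 113 mm above the table) near the free end of the near gutter's keeper bar, 60 mm from the bar's pivot pin.
- knob_far (a point): Centre of the upright dark wooden knob (14 mm diameter, 24 mm tall, from 89 to 113 mm above the table) near the free end of the far gutter's keeper bar, 60 mm from the bar's pivot pin.
- finial: Bystander: standing turned finial, dark wood, 42 mm diameter, 82 mm tall, beyond the low end of the rack. Origin under its centre.
- wax_tin: Bystander: wax tin, 64 mm diameter, 48 mm tall, beside the rack's lower half on the robot's side. Origin under its centre.
- sanding_block: Bystander: cork sanding block 100 x 60 x 35 mm, beside the rack's lower half on the far side. Origin under its centre.
- tape_roll: Bystander: roll of paper tape lying flat, 84 mm diameter, 25 mm high, beside the rack's upper end on the robot's side. Origin under its centre.
- gouge: Bystander: turning gouge lying on the bench past the upper end of the rack, about 330 mm long, 26 mm high, wooden handle, steel blade. Origin under it, its x along the blade.
- blank: Bystander: standing block of dark wood 52 x 52 x 85 mm beyond the upper end of the rack. Origin under its centre.
- mallet: Bystander: hammer lying on the bench off the low end of the rack. Origin under it.
- big_ball: The large ball itself (its origin is a point on its surface that turns with it: use the centre point for its place).
Not all that is in view belongs to the job. Leave any green, turquoise or yellow look-alike of the part that bears small_ball_center alone.

How it is judged (in metres and radians):
On the way, in this order (a step that is already met when the one before it is completed fails the run):
1. the large ball rests at the upper stop of its gutter, that gutter's keeper not yet across (((distance between big_ball_center and seat_near below 0.008 m and value of joint keeper_near below 1 rad) or (distance between big_ball_center and seat_far below 0.008 m and value of joint keeper_far below 1 rad))), for 0.2 s.
2. that gutter's keeper is swung fully across behind the ball (((distance between big_ball_center and seat_near below 0.008 m and value of joint keeper_near above 1.35 rad and value of joint keeper_far below 0.4 rad) or (distance between big_ball_center and seat_far below 0.008 m and value of joint keeper_far above 1.35 rad and value of joint keeper_near below 0.4 rad))), for 0.2 s.
At the end, for the whole second after the job is handed in: The large ball is at rest with its centre within 8 mm of its place against the upper stop, its own gutter's keeper is across behind it (beyond 1.35 rad), the other keeper is still open (below 0.4 rad), and the small ball is still at the low end of its gutter (((distance between big_ball_center and seat_near below 0.008 m and value of joint keeper_near above 1.35 rad and value of joint keeper_far below 0.4 rad) or (distance between big_ball_center and seat_far below 0.008 m and value of joint keeper_far above 1.35 rad and value of joint keeper_near below 0.4 rad)) and linear speed of big_ball below 0.02 m/s and x of small_ball_center in the frame of rack below -0.1 m); the robot touches nothing.
It fails at once if the large ball is lifted out of its gutter (some 20 mm or more) ((x of big_ball_center in the frame of rack below -0.05 m and z of big_ball_center in the frame of rack above 0.095 m) or (x of big_ball_center in the frame of rack below 0.03 m and z of big_ball_center in the frame of rack above 0.105 m) or z of big_ball_center in the frame of rack above 0.112 m).
It fails at once if the large ball is pinched or pushed hard (over 15 N from the fingers) (contact force between the fingers and big_ball above 15 N).
It fails at once if the small ball is moved more than 30 mm (distance of small_ball_center from where it was at the start of the episode above 0.03 m).
It fails at once if the other gutter's keeper is moved more than 20 mm ((y of big_ball_center in the frame of rack above 0 m and distance of knob_far from where it was at the start of the episode above 0.02 m) or (y of big_ball_center in the frame of rack below 0 m and distance of knob_near from where it was at the start of the episode above 0.02 m)).
It fails at once if a bystander is moved more than 30 mm (distance of any of finial, wax_tin, sanding_block, tape_roll, gouge, blank, mallet from where it was at the start of the episode above 0.03 m).
It also fails if it takes over 64 s, if anything falls off the work surface, if the arm or the gripper's body presses on something with over 40 N, if the wrist force passes 120 N, or if a joint passes its speed limit or range.

## Working session

There is one attempt and no reset: what is moved stays moved. The work goes in short steps, Python scripts to look and compute and a tool call to move; the robot and the scene stay as the last step left them, time stands still between calls to the robot, and variables do not carry over. Pictures are saved under pics/ and viewed, at most 10 in all, crops included, and the job is handed in when it is done.

Besides the shell and the picture viewer there is one more tool, called after "Request:" as name(argument=value, ...) on one line, values as JSON. servo_tool: Moves the arm, as the interface text tells. Its arguments: {"type":"object","properties":{"series":{"type":"array"},"grip":{"type":"number"},"squeeze":{"type":"number"}},"required":["series"]}

```bash
mkdir -p pics; cat > h.py <<'E'
import numpy as np, cv2
from station import telemetry, vision, job
def snap(n):
    s=telemetry.state(); p,d=vision.snapshot(n); c=vision.calibration(n); return s,p,d,c
def T(s):
    M=np.eye(4); M[:3,:3]=np.array(s["eef_rot"]); M[:3,3]=s["tool_pos"]; return M
def world(n,c,s,uv,z):
    uv=np.array(uv,float).reshape(-1,2); z=np.array(z,float).reshape(-1)
    K=np.array(c["K"]); x=(uv-K[:2,2])/[K[0,0],K[1,1]]
    u=cv2.undistortPoints(uv.reshape(-1,1,2),K,np.array([c["k1"],0,0,0.])).reshape(-1,2)
    P=np.c_[u*z[:,None],z,np.ones(len(z))]
    M=T(s)@np.array(c["hand_eye"]) if n=="wrist" else np.linalg.inv(np.array(c["camera_from_world"]))
    return (M@P.T).T[:,:3]
def pix(n,c,s,P):
    P=np.array(P,float).reshape(-1,3); M=np.linalg.inv(T(s)@np.array(c["hand_eye"])) if n=="wrist" else np.array(c["camera_from_world"])
    return cv2.projectPoints(P,cv2.Rodrigues(M[:3,:3])[0],M[:3,3],np.array(c["K"]),np.array([c["k1"],0,0,0.]))[0].reshape(-1,2)
E
python3 - <<'E'
from h import *
for n in("scene","side","wrist"):
    s,p,d,c=snap(n); cv2.imwrite(f"pics/{n}0.png",p[:,:,::-1]); np.savez(f"{n}0.npz",p=p,d=d)
    if n!="wrist": print(n,np.round(np.linalg.inv(np.array(c["camera_from_world"])),3))
s=telemetry.state(); print(s["tool_pos"],np.round(s["eef_rot"],3),s["t"])
E
```

```text
scene [[ 0.545  0.568 -0.616  1.175]
 [ 0.838 -0.38   0.391 -0.383]
 [-0.012 -0.73  -0.683  0.745]
 [ 0.     0.     0.     1.   ]]
side [[ 0.933 -0.205  0.296  0.152]
 [-0.361 -0.514  0.778 -1.083]
 [-0.008 -0.833 -0.553  0.864]
 [ 0.     0.     0.     1.   ]]
[ 0.17970038 -0.59831294  0.23080977] [[ 0.958  0.288 -0.   ]
 [ 0.288 -0.958  0.001]
 [-0.    -0.001 -1.   ]] 0.15
```

View pics/scene0.png

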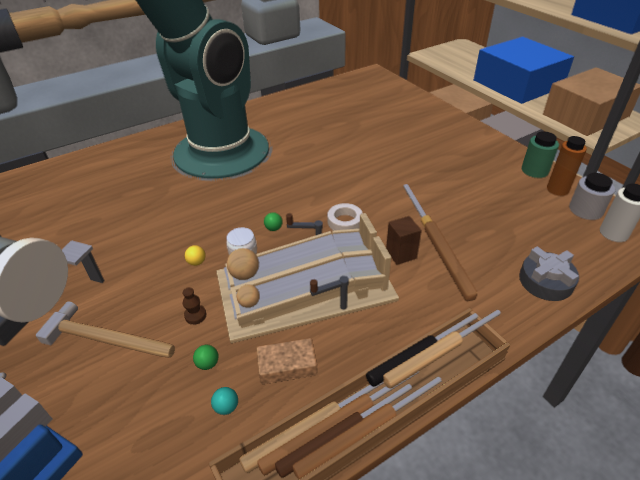

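View pics/side0.png

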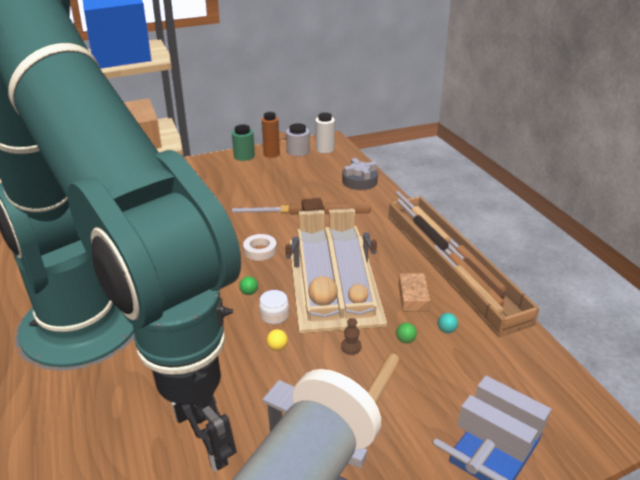

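The large ball is at scene (242,263), in the near gutter on the robot's side. The small one is at (247,295). Look-alikes to avoid are the green balls (273,221) and (205,357), yellow (195,255) and turquoise (225,400). I'll check the choice in one close crop.

```bash
python3 - <<'E'
from h import *
z=np.load("scene0.npz");z2=np.load("side0.npz")
a=cv2.resize(z["p"][200:350,210:410],None,fx=4,fy=4,interpolation=cv2.INTER_CUBIC)
cv2.imwrite("pics/sc_crop.png",a[:,:,::-1])
b=cv2.resize(z2["p"][195:345,270:400],None,fx=4,fy=4,interpolation=cv2.INTER_CUBIC)
cv2.imwrite("pics/sd_crop.png",b[:,:,::-1])
E
```

```text
(no output)
```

View pics/sc_crop.png

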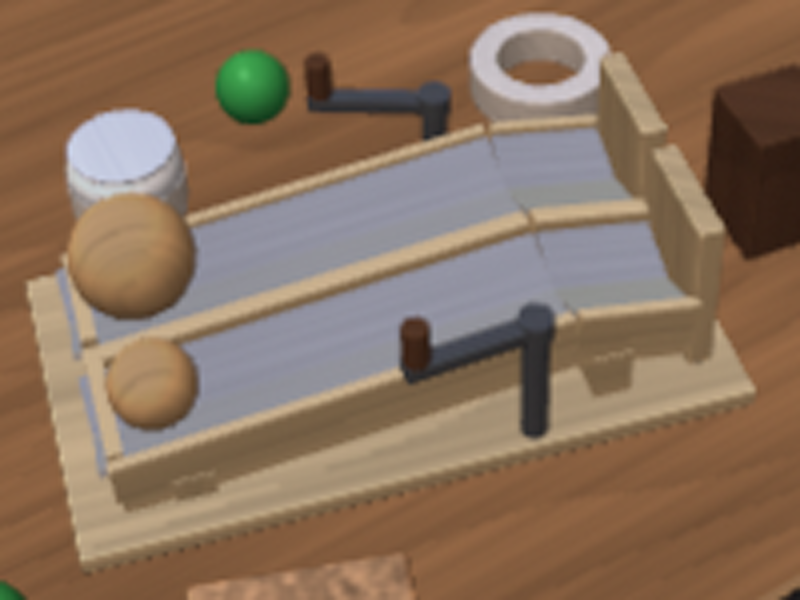

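View pics/sd_crop.png

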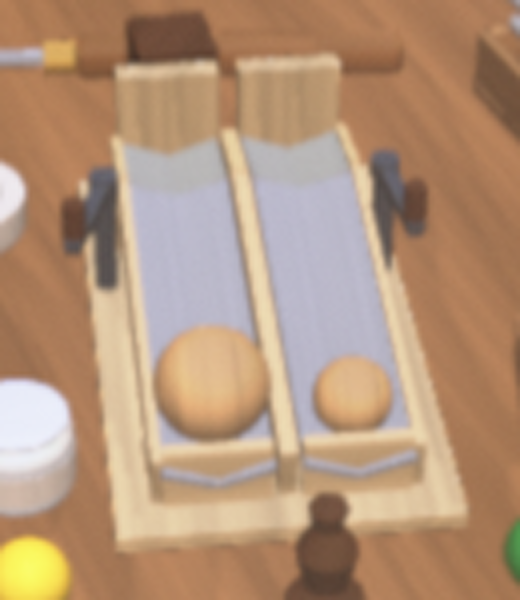

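```bash
cat > fit.py <<'E'
from h import *
from scipy.optimize import least_squares
def kn(q,s,z): return [46-60*np.cos(q), s*(84-60*np.sin(q)), z]
def model(v):
    qn,qf=v[3:5]
    sc=[([-170,-95,12],(85,560)),([170,-95,12],(753,388)),([-170,95,12],(30,287)),([-120,38,68],(132,256)),([-130,-38,58],(152,383)),
        ([46,-84,90],(537,315)),([46,84,90],(434,95)),(kn(qn,1,113),(317,60)),(kn(qf,-1,113),(415,325))]
    sd=[([-170,95,12],(118,543)),([-170,-95,12],(466,516)),([-120,38,68],(212,382)),([-130,-38,57],(352,393)),([132,38,106],(168,68)),([132,-38,106],(288,62)),
        (kn(qn,1,113),(72,203)),(kn(qf,-1,113),(414,188))]
    r=[]
    c,s=np.cos(v[2]),np.sin(v[2])
    for n,L,o in(("scene",sc,(210,200)),("side",sd,(270,195))):
        P=np.array([l[0] for l in L])/1e3; W=np.c_[c*P[:,0]-s*P[:,1]+v[0],s*P[:,0]+c*P[:,1]+v[1],P[:,2]]
        uv=np.array([l[1] for l in L])/4-.375+o
        r.append(pix(n,vision.calibration(n),None,W)-uv)
    return np.vstack(r)
if __name__=="__main__":
    best=min((least_squares(lambda v:model(v).ravel(),[.6,-.3,a,-.2,-.2],loss="soft_l1") for a in(-2,-1,0,1,2,3)),key=lambda r:r.cost)
    print(best.x,best.cost); print(np.round(model(best.x),1).tolist())
    # sphere fit of big ball
    for n,u,r in(("scene",(243,264),11),("side",(323,290.5),10)):
        z=np.load(n+"0.npz")["d"]; yy,xx=np.mgrid[:480,:640]; m=(np.hypot(xx-u[0],yy-u[1])<r)&(z>0)
        P=world(n,vision.calibration(n),None,np.c_[xx[m],yy[m]],z[m])
        f=least_squares(lambda q:np.linalg.norm(P-q,axis=1)-.032,P.mean(0),loss="soft_l1",f_scale=.002); print(n,np.round(f.x,4))
E
python3 fit.py
```

```text
[ 0.5852923  -0.05985795 -4.98088021 -0.3636409  -0.09811038] 23.227609318246582
[[3.0, -0.3], [4.3, -0.9], [1.9, -2.0], [0.9, 0.1], [-1.4, 0.4], [-1.6, 1.4], [-1.7, 0.5], [-1.6, 0.1], [-1.5, 0.2], [-0.5, -4.1], [0.2, -4.0], [-0.0, -0.8], [0.5, 0.9], [-0.3, 1.7], [0.2, 1.4], [-0.1, -0.1], [0.2, -0.9]]
scene [ 0.5162 -0.1668  0.0697]
side [ 0.5153 -0.1679  0.0677]
```

```bash
python3 - <<'E'
from fit import *
keep=[3,4,5,6,7,8,11,12,13,14,15,16]
b=least_squares(lambda v:model(v)[keep].ravel(),[.585,-.06,1.302,-.36,-.1],loss="soft_l1")
v=b.x; print(v,np.round(model(v)[keep],1).tolist())
c,s=np.cos(v[2]),np.sin(v[2])
f=lambda x,y:np.round([c*x-s*y+v[0]*1e3,s*x+c*y+v[1]*1e3],1)
print("ball",f(-120,38),"foot",f(-150,38),"crest",f(70,38),"seat",f(100,38),"pin",f(46,84),"knob",f(*kn(v[3],1,0)[:2]))
E
```

```text
[ 0.58580817 -0.05737167  1.30194662 -0.35103277 -0.10317236] [[2.2, -0.3], [-0.1, 0.0], [-0.3, 1.1], [-0.5, 0.2], [-0.4, -0.0], [-0.1, -0.1], [-0.3, -1.5], [0.2, 0.1], [-0.4, 1.2], [0.1, 0.9], [0.0, -0.7], [0.0, -1.5]]
ball [ 517.3 -163. ] foot [ 509.3 -191.9] crest [567.8  20.2] seat [575.7  49.1] pin [517.    9.3] knob [482.2 -39.5]
```

```bash
python3 - <<'E'
from h import *
H=np.zeros((11,14))
for n in("scene","side"):
    z=np.load(n+"0.npz")["d"]; yy,xx=np.mgrid[:480:2,:640:2]; zz=z[::2,::2]; m=zz>0
    P=world(n,vision.calibration(n),None,np.c_[xx[m],yy[m]],zz[m])
    if n=="scene": print("finial",np.round(world(n,vision.calibration(n),None,[(193,308)],[z[308,193]]),3))
    for p in P:
        i,j=int((p[0]-.1)//.06),int((p[1]+.7)//.06)
        if p[0]>.1 and p[1]>-.7 and i<11 and j<14: H[i,j]=max(H[i,j],p[2])
print("rows x .1+.06i, cols y -.7+.06j, mm"); print((H*1000).astype(int))
E
```

```text
finial [[ 0.548 -0.289  0.045]]
rows x .1+.06i, cols y -.7+.06j, mm
[[586 611 640 670 702 728 737 724   6   6 298 296  18  14]
 [579 607 634 654 659   6   5   6   6   6   6   8   6   6]
 [537 598 606   4   5   6   7   6   6   5   6   6   8   5]
 [181 187 186 166 108   6   5   6   6   6   5   7   6   7]
 [140 184 203 202 145   5   6  47  43  52  47  47   5   6]
 [  0 156 201 203   5   5   7  44  41  52  44  40  27  29]
 [  0   6   6  29  29   5  56  17 103 102 115 117  90  29]
 [ 89  83   6   5  29  31  84  77 102  99  65  94 105 109]
 [129 129 127   6   5  28  48  51  83  59  69  74 110 111]
 [128 129 128   6   5   5  48  39  38 113 116  95 110  87]
 [128 126  89   5   5   4  47  39  40  40   5  15  17   5]]
```

Request:
servo_tool(series=[[[0,0,-40],[0,0,-6]],[[0,0,-80],[0,0,-12]],[[13,-43,-80],[0,0,-18]],[[26,-86,-80],[0,0,-24]],[[39,-129,-80],[0,0,-30]],[[66,-168,-80],[0,0,-36]],[[106,-198,-80],[0,0,-42]],[[147,-227,-80],[0,0,-48]],[[190,-251,-80],[0,0,-54]],[[234,-274,-80],[0,0,-58]]], grip=1, squeeze=20)

```text
t: 1.15
tool_pos: [0.3258, -0.2671, 0.3115]
eef_rot: [[0.26, 0.966, 0.0], [0.966, -0.26, -0.001], [-0.001, 0.0, -1.0]]
force: [0.3, -1.1, -0.4]
grip_width: 0.003
grip_force: 0.0
```

Request:
servo_tool(series=[[[16,31,0],[0,0,0]],[[32,62,0],[0,0,0]],[[48,94,15],[0,0,0]],[[64,125,30],[0,0,0]],[[73,141,45],[0,0,0]],[[81,157,60],[0,0,0]],[[81,157,60],[0,0,0]],[[81,157,60],[0,0,0]],[[81,157,60],[0,0,0]],[[81,157,60],[0,0,0]]])

```text
t: 2.15
tool_pos: [0.4975, -0.2326, 0.252]
eef_rot: [[0.264, 0.964, 0.001], [0.964, -0.264, -0.001], [-0.001, 0.001, -1.0]]
force: [-0.1, 0.7, -0.7]
grip_width: -0.001
grip_force: 0.0
```

```bash
python3 - <<'E'
from h import *
s,p,d,c=snap("wrist"); cv2.imwrite("pics/w1.png",p[:,:,::-1]); np.savez("w1.npz",p=p,d=d)
print(s["tool_pos"],s["joint_positions"],np.round(c["hand_eye"],3))
v=[.58581,-.05737,1.30195]; C,S=np.cos(v[2]),np.sin(v[2])
f=lambda x,y,z:[C*x-S*y+v[0],S*x+C*y+v[1],z]
print(np.round(pix("wrist",c,s,[f(-.12,.038,.068),f(-.13,-.038,.058),f(.07,.038,.057),f(-.15,.038,.03),f(.046,.084,.09),f(.132,0.038,.106)])))
E
```

```text
[ 0.4975125  -0.2325749   0.25202505] [ 45.47483883  17.05748    -28.5854391  101.30725029   9.03410292
  63.84677179  -1.37449819] [[-0.001 -0.965 -0.262  0.067]
 [ 1.    -0.001 -0.001  0.001]
 [ 0.    -0.262  0.965 -0.143]
 [ 0.     0.     0.     1.   ]]
[[ 329.  130.]
 [ 414.  142.]
 [ 329. -116.]
 [ 329.  163.]
 [ 264. -108.]
 [ 329. -262.]]
```

View pics/w1.png

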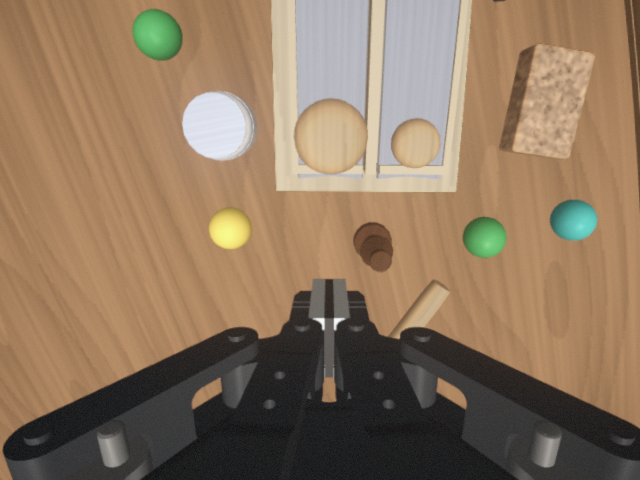

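```bash
python3 - <<'E'
from h import *
from scipy.optimize import least_squares
s,p,d,c=snap("wrist")
for u,r,R in(((331,136),28,.032),((416,143),18,.022)):
    yy,xx=np.mgrid[:480,:640]; m=(np.hypot(xx-u[0],yy-u[1])<r)&(d>0)
    P=world("wrist",c,s,np.c_[xx[m],yy[m]],d[m])
    f=least_squares(lambda q:np.linalg.norm(P-q,axis=1)-R,P.mean(0)-[0,0,.01],loss="soft_l1",f_scale=.002); print(np.round(f.x,4))
v=[.58581,-.05737,1.30195]; C,S=np.cos(v[2]),np.sin(v[2])
print([C*-.13+S*.038+v[0],S*-.13-C*.038+v[1]])
# finger tip points nearest TCP: side extents
m=(d>0)&(d<.22); yy,xx=np.where(m); P=world("wrist",c,s,np.c_[xx,yy],d[m]); L=(P-s["tool_pos"])@np.array(s["eef_rot"])
for lo in range(0,-110,-15):
    k=(L[:,2]*1e3<lo+5)&(L[:,2]*1e3>lo-10)
    if k.any(): print(lo,np.round(L[k].min(0),3),np.round(L[k].max(0),3))
E
```

```text
[ 0.517  -0.1686  0.0677]
[ 0.5892 -0.1939  0.0563]
[np.float64(0.5879144433215087), np.float64(-0.19279367340427064)]
0 [ 0.007 -0.012 -0.01 ] [ 0.012  0.013 -0.003]
-15 [ 0.007 -0.013 -0.025] [ 0.012  0.014 -0.01 ]
-30 [-0.011 -0.013 -0.04 ] [ 0.013  0.014 -0.025]
-45 [-0.012 -0.037 -0.055] [ 0.015  0.038 -0.04 ]
-60 [-0.009 -0.049 -0.07 ] [ 0.018  0.05  -0.055]
-75 [-0.007 -0.061 -0.085] [ 0.019  0.061 -0.07 ]
-90 [ 0.001 -0.062 -0.1  ] [ 0.022  0.062 -0.085]
-105 [ 0.017 -0.019 -0.104] [ 0.022  0.02  -0.1  ]
```

Request:
servo_tool(series=[[[0,0,25],[0,0,0]],[[0,0,50],[0,0,0]],[[2,1,80],[0,0,0]],[[4,2,110],[0,0,0]],[[6,2,140],[0,0,0]],[[10,2,165],[0,0,0]],[[14,2,182],[0,0,0]],[[14,2,192],[0,0,0]],[[14,2,192],[0,0,0]],[[14,2,192],[0,0,0]]])

```text
t: 3.25
tool_pos: [0.5038, -0.2195, 0.06]
eef_rot: [[0.264, 0.965, 0.001], [0.965, -0.264, -0.0], [-0.0, 0.001, -1.0]]
force: [0.2, -0.3, 1.3]
grip_width: 0.003
grip_force: 0.0
```

Request:
servo_tool(series=[[[3,0,0],[0,0,0]],[[6,0,0],[0,0,0]],[[9,0,0],[0,0,0]],[[12,0,0],[0,0,0]],[[15,0,-1],[0,0,0]],[[19,0,-1],[0,0,0]],[[23,0,-2],[0,0,0]],[[28,0,-2],[0,0,0]],[[34,0,-3],[0,0,0]],[[40,0,-4],[0,0,0]]])

```text
t: 4.25
tool_pos: [0.5142, -0.1799, 0.0634]
eef_rot: [[0.263, 0.965, -0.0], [0.965, -0.263, 0.0], [0.0, -0.0, -1.0]]
force: [-0.3, -1.3, -0.5]
grip_width: -0.001
grip_force: 0.2
```

```bash
cat > ball.py <<'E'
from h import *
from scipy.optimize import least_squares
# find big ball near expected world point via side/scene: sphere fit
def ball(n,P0,it=4):
    s,p,d,c=snap(n); q=np.array(P0,float)
    yy,xx=np.where(d>0); W=world(n,c,s,np.c_[xx,yy],d[d>0]); hs=p[d>0].astype(int)
    wood=(hs[:,0]-hs[:,2]>35)
    for _ in range(it):
        k=(np.abs(np.linalg.norm(W-q,axis=1)-.032)<(.012 if _<2 else .006))&wood
        if k.sum()<20: return None
        q=least_squares(lambda x:np.linalg.norm(W[k]-x,axis=1)-.032,q,loss="soft_l1",f_scale=.002).x
    return np.round(q,4),k.sum(),s
if __name__=="__main__":
    import sys
    s=telemetry.state(); t=np.array(s["tool_pos"]); R=np.array(s["eef_rot"])
    P0=t+.0435*R[:,0]+[0,0,.009]
    if len(sys.argv)>1: P0=np.array(eval(sys.argv[1]))
    for n in("wrist","scene"):
        b=ball(n,P0)
        if b: print(n,b[0],b[1],"tool-frame",np.round((b[0]-t)@R*1000,1))
    print(s["tool_pos"],s["force"])
E
python3 ball.py
```

```text
wrist [ 0.5259 -0.1381  0.0716] 24209 tool-frame [43.4  0.3 -8.2]
scene [ 0.5258 -0.1338  0.0736] 766 tool-frame [ 47.5  -0.9 -10.2]
[ 0.51418869 -0.17991246  0.0633614 ] [-0.31481816 -1.34093415 -0.50296684]
```

Request:
servo_tool(series=[[[6,0,-1],[0,0,0]],[[13,0,-2],[0,0,0]],[[20,0,-3],[0,0,0]],[[27,0,-3],[0,0,0]],[[34,0,-4],[0,0,0]],[[41,0,-5],[0,0,0]],[[48,0,-6],[0,0,0]],[[55,0,-7],[0,0,0]],[[62,0,-8],[0,0,0]],[[69,0,-9],[0,0,0]]])

```text
t: 5.35
tool_pos: [0.5324, -0.1134, 0.0724]
eef_rot: [[0.264, 0.965, -0.0], [0.965, -0.264, 0.0], [0.0, -0.0, -1.0]]
force: [-0.2, 0.6, -0.6]
grip_width: 0.003
grip_force: 0.2
```

```bash
python3 ball.py
```

```text
wrist [ 0.5444 -0.0718  0.08  ] 24016 tool-frame [43.3  0.6 -7.6]
scene [ 0.5445 -0.067   0.0822] 726 tool-frame [48.  -0.5 -9.8]
[ 0.53237332 -0.11340117  0.07235783] [-0.21116593  0.61926542 -0.64305465]
```

Request:
servo_tool(series=[[[6,0,-1],[0,0,0]],[[13,0,-2],[0,0,0]],[[20,0,-3],[0,0,0]],[[27,0,-3],[0,0,0]],[[34,0,-4],[0,0,0]],[[41,0,-5],[0,0,0]],[[48,0,-6],[0,0,0]],[[55,0,-7],[0,0,0]],[[62,0,-8],[0,0,0]],[[69,0,-9],[0,0,0]]])

```text
t: 6.45
tool_pos: [0.5505, -0.0468, 0.0814]
eef_rot: [[0.264, 0.965, -0.0], [0.965, -0.264, 0.0], [0.0, -0.0, -1.0]]
force: [0.3, -0.8, 0.0]
grip_width: 0.001
grip_force: 0.2
```

```bash
python3 ball.py
```

```text
wrist [ 0.563  -0.0053  0.0884] 23797 tool-frame [43.3  1.1 -7. ]
scene [ 5.634e-01 -5.000e-04  9.050e-02] 685 tool-frame [48.1  0.2 -9.1]
[ 0.55052861 -0.04680984  0.08135851] [ 0.29905932 -0.80391709  0.01088236]
```

Request:
servo_tool(series=[[[5,0,-1],[0,0,0]],[[10,1,-1],[0,0,0]],[[15,1,-2],[0,0,0]],[[19,1,-2],[0,0,0]],[[23,1,-3],[0,0,0]],[[27,1,-3],[0,0,0]],[[31,1,-3],[0,0,0]],[[35,1,-3],[0,0,0]],[[38,1,-3],[0,0,0]],[[38,1,-3],[0,0,0]]])

```text
t: 7.55
tool_pos: [0.5614, -0.0105, 0.0843]
eef_rot: [[0.263, 0.965, -0.0], [0.965, -0.263, 0.0], [0.0, -0.0, -1.0]]
force: [0.2, 0.3, 0.8]
grip_width: -0.0
grip_force: 0.0
```

```bash
python3 ball.py "[.575,.047,.086]"
```

```text
wrist [0.5781 0.0481 0.0865] 25967 tool-frame [60.9  0.7 -2.2]
scene [0.5779 0.0502 0.0883] 781 tool-frame [62.9 -0.1 -4. ]
[ 0.56143514 -0.01047172  0.08425318] [0.15844354 0.27030574 0.78193468]
```

Request:
servo_tool(series=[[[-10,0,0],[0,0,0]],[[-20,0,-10],[0,0,0]],[[-25,0,-40],[0,0,0]],[[-35,0,-70],[0,0,0]],[[-45,-5,-100],[0,0,0]],[[-55,-8,-130],[0,0,0]],[[-65,-12,-155],[0,0,0]],[[-75,-12,-165],[0,0,0]],[[-75,-12,-165],[0,0,0]],[[-75,-12,-165],[0,0,0]]])

```text
t: 8.65
tool_pos: [0.5297, -0.0806, 0.2486]
eef_rot: [[0.264, 0.964, -0.001], [0.964, -0.264, 0.0], [-0.0, -0.001, -1.0]]
force: [0.4, -0.2, -0.0]
grip_width: -0.001
grip_force: 0.0
```

```bash
python3 ball.py "[.578,.048,.086]"; python3 - <<'E'
from h import *
s,p,d,c=snap("wrist"); cv2.imwrite("pics/w2.png",p[:,:,::-1])
W=np.array([[.519,.008,.09],[.484,-.0405,.113]]); print(np.round(pix("wrist",c,s,W)))
yy,xx=np.where(d>0); P=world("wrist",c,s,np.c_[xx,yy],d[d>0])
k=(np.hypot(P[:,0]-.484,P[:,1]+.0405)<.03)&(P[:,2]>.106)&(P[:,2]<.12); print("knob",k.sum(),P[k].mean(0),P[k].min(0),P[k].max(0))
k=(np.hypot(P[:,0]-.519,P[:,1]-.008)<.09)&(P[:,2]>.082)&(P[:,2]<.1)&(p[d>0].sum(1)<250); print("bar",k.sum(),P[k].min(0),P[k].max(0))
E
```

```text
wrist [0.578  0.0479 0.0866] 5973 tool-frame [136.7  12.7 162. ]
scene [0.5777 0.0501 0.0883] 789 tool-frame [138.7  11.9 160.3]
[ 0.5296863  -0.08057784  0.24862303] [ 0.40714414 -0.17006774 -0.02459364]
[[286. 117.]
 [257. 193.]]
knob 279 [ 0.48472602 -0.04037526  0.11280726] [ 0.47706054 -0.04745664  0.10631435] [ 0.49089255 -0.0338453   0.11572679]
bar 36 [ 0.48320078 -0.04395655  0.08283841] [0.52587893 0.00277774 0.09997851]
```

View pics/w2.png

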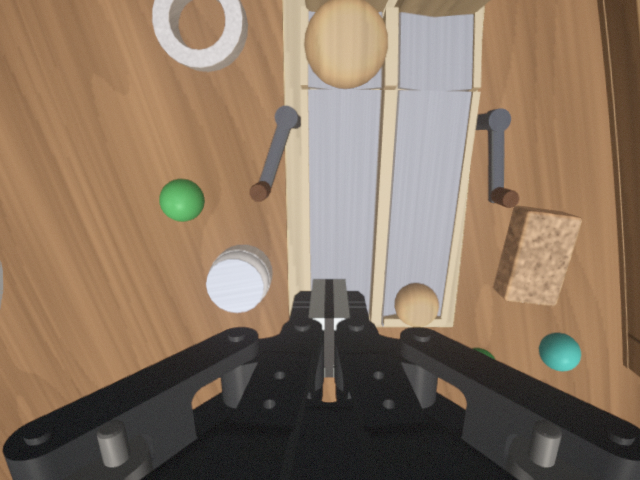

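The ball is seated at (345,42), and the near keeper's pin shows at (286,117) and its knob at (261,190). Next I'll swing the tool round to the knob's outer side.

Request:
servo_tool(series=[[[4,-9,0],[0,0,8]],[[8,-18,0],[0,0,16]],[[12,-27,0],[0,0,24]],[[16,-36,0],[0,0,32]],[[20,-45,0],[0,0,40]],[[24,-54,0],[0,0,48]],[[28,-63,0],[0,0,56]],[[32,-72,0],[0,0,64]],[[36,-80,0],[0,0,72]],[[39,-86,0],[0,0,80]]])

```text
t: 9.8
tool_pos: [0.4568, -0.0191, 0.2486]
eef_rot: [[0.995, -0.097, -0.001], [-0.097, -0.995, 0.0], [-0.001, -0.0, -1.0]]
force: [0.2, 0.5, 0.0]
grip_width: 0.001
grip_force: 0.0
```

Request:
servo_tool(series=[[[0,1,10],[0,0,8]],[[0,1,25],[0,0,16]],[[0,1,45],[0,0,24]],[[0,1,65],[0,0,30]],[[0,1,85],[0,0,30]],[[0,1,105],[0,0,30]],[[0,1,125],[0,0,30]],[[0,1,140],[0,0,30]],[[0,1,152],[0,0,30]],[[0,1,152],[0,0,30]]])

```text
t: 10.8
tool_pos: [0.4563, -0.0205, 0.0957]
eef_rot: [[0.817, -0.577, -0.003], [-0.577, -0.817, 0.001], [-0.003, 0.001, -1.0]]
force: [-0.7, -0.1, -0.1]
grip_width: -0.003
grip_force: 0.0
```

```bash
cat > arc.py <<'E'
from h import *
import sys
# arc.py off a1 a2 ... : rows for tool-x heading angles (deg) with offset behind knob
s=telemetry.state(); R=np.array(s["eef_rot"]); t=np.array(s["tool_pos"])*1e3; pin=np.array([519,8.]); h0=np.degrees(np.arctan2(R[1,0],R[0,0]))
print("state",t,h0,s["joint_positions"][6])
for a in sys.argv[2:]:
    r=np.radians(float(a)); k=pin+59.7*np.array([np.sin(r),-np.cos(r)]); p=k-float(sys.argv[1])*np.array([np.cos(r),np.sin(r)])
    d=np.r_[p-t[:2],96-t[2]]@R; print(np.round(d).astype(int).tolist(),round(h0-float(a)))
E
python3 arc.py 18.5 -35.5 -33 -28 -22 -16 -10 -4 2 8 14
```

```text
state [456.34980008 -20.53499435  95.73971107] -35.24623175941196 -135.25249057872517
[16, 0, 0] 0
[19, 1, 0] -2
[24, 2, 0] -7
[30, 3, 0] -13
[37, 3, 0] -19
[43, 2, 0] -25
[50, 1, 0] -31
[56, -1, 0] -37
[62, -3, 0] -43
[68, -6, 0] -49
```

Request:
servo_tool(series=[[[8,0,0],[0,0,0]],[[16,0,0],[0,0,0]],[[19,1,0],[0,0,-2]],[[24,2,0],[0,0,-7]],[[30,3,0],[0,0,-13]],[[37,3,0],[0,0,-19]],[[43,2,0],[0,0,-25]],[[50,1,0],[0,0,-31]],[[56,-1,0],[0,0,-37]],[[62,-3,0],[0,0,-43]]])

```text
t: 11.8
tool_pos: [0.5107, -0.055, 0.098]
eef_rot: [[0.99, 0.138, 0.001], [0.138, -0.99, -0.0], [0.001, 0.0, -1.0]]
force: [-0.3, 0.5, 0.5]
grip_width: -0.001
grip_force: 0.3
```

```bash
python3 arc.py 18.5 14 20 26 32 38 44 50 56 62 68;  python3 - <<'E'
from h import *
s,p,d,c=snap("wrist")
yy,xx=np.where(d>0); P=world("wrist",c,s,np.c_[xx,yy],d[d>0]); t=np.array(s["tool_pos"])
k=(np.hypot(P[:,0]-t[0],P[:,1]-t[1])<.06)&(P[:,2]>.104)&(P[:,2]<.118); L=(P[k]-t)@np.array(s["eef_rot"])
j=(L[:,0]>.0115); print(j.sum(),L[j].mean(0).round(4),L[j].max(0).round(4),L[j].min(0).round(4), s["force"])
E
```

```text
state [510.65438202 -55.00624053  97.97074281] 7.923214939640589 -93.38295208523898
[5, 0, 2] -6
[11, 1, 2] -12
[18, 1, 2] -18
[24, 1, 2] -24
[31, 0, 2] -30
[37, -2, 2] -36
[43, -5, 2] -42
[49, -8, 2] -48
[54, -11, 2] -54
[59, -15, 2] -60
1386 [ 0.0188 -0.0011 -0.0146] [ 0.026   0.0062 -0.0061] [ 0.0115 -0.0081 -0.0197] [-0.3289913   0.47219603  0.45969958]
```

Request:
servo_tool(series=[[[5,0,1],[0,0,-6]],[[11,0,1],[0,0,-12]],[[18,0,1],[0,0,-18]],[[24,0,1],[0,0,-24]],[[31,-1,1],[0,0,-30]],[[37,-3,1],[0,0,-36]],[[43,-6,1],[0,0,-42]],[[49,-9,1],[0,0,-48]],[[54,-12,1],[0,0,-54]],[[59,-15,1],[0,0,-60]]])

```text
t: 12.85
tool_pos: [0.5667, -0.032, 0.0967]
eef_rot: [[0.378, 0.926, 0.0], [0.926, -0.378, -0.0], [-0.0, 0.001, -1.0]]
force: [-1.1, -0.2, -0.5]
grip_width: -0.003
grip_force: 0.3
```

```bash
python3 arc.py 18.5 70 72 74 75; python3 arc.py 18 75
```

```text
state [566.65944624 -32.02840649  96.73997391] 67.78582446889432 -44.30481989870954
[3, 1, 1] -2
[5, 2, 1] -4
[7, 2, 1] -6
[8, 2, 1] -7
state [566.65944624 -32.02840649  96.73997391] 67.78582446889432 -44.30481989870954
[9, 2, 1] -7
```

Request:
servo_tool(series=[[[2,0,0],[0,0,-1]],[[3,0,0],[0,0,-2]],[[4,0,0],[0,0,-3]],[[5,0,0],[0,0,-4]],[[6,0,0],[0,0,-5]],[[7,0,0],[0,0,-6]],[[8,0,0],[0,0,-6]],[[8,0,0],[0,0,-6]],[[8,0,0],[0,0,-6]],[[8,0,0],[0,0,-6]]])

```text
t: 13.85
tool_pos: [0.5688, -0.0249, 0.0962]
eef_rot: [[0.281, 0.96, -0.001], [0.96, -0.281, -0.001], [-0.001, -0.0, -1.0]]
force: [-2.7, -5.2, 2.5]
grip_width: -0.001
grip_force: 2.8
```

```bash
cat > kq.py <<'E'
from h import *
s,p,d,c=snap("wrist")
yy,xx=np.where(d>0); P=world("wrist",c,s,np.c_[xx,yy],d[d>0])
L=(P-s["tool_pos"])@np.array(s["eef_rot"]); w=p[d>0].astype(int); red=(w[:,0]<130)&(w[:,0]-w[:,2]>15)
k=(P[:,2]>.104)&(P[:,2]<.118)&(np.abs(np.hypot(P[:,0]-.519,P[:,1]-.008)-.06)<.015)&red
if k.any():
    m=(P[k].max(0)+P[k].min(0))/2; a=np.degrees(np.arctan2(m[1]-.008,m[0]-.519)); print(k.sum(),m,"t heading",a+90,"q",np.radians(a+90-74.6)+np.pi/2, s["force"])
E
python3 kq.py
```

```text
1194 [ 0.57687383 -0.00817158  0.10970921] t heading 74.38814207381077 q 1.5670987084364474 [-2.74035028 -5.22993986  2.52333158]
```

Request:
servo_tool(series=[[[-4,0,0],[0,0,0]],[[-12,0,0],[0,0,0]],[[-22,0,0],[0,0,0]],[[-32,0,-15],[0,0,0]],[[-40,0,-45],[0,0,0]],[[-50,0,-80],[0,0,0]],[[-60,0,-115],[0,0,0]],[[-70,0,-145],[0,0,0]],[[-80,0,-155],[0,0,0]],[[-80,0,-155],[0,0,0]]])

```text
t: 14.9
tool_pos: [0.5466, -0.1029, 0.2521]
eef_rot: [[0.283, 0.959, 0.002], [0.959, -0.283, -0.001], [-0.001, 0.002, -1.0]]
force: [-0.4, -0.0, -0.1]
grip_width: -0.001
grip_force: 0.0
```

```bash
python3 ball.py "[.578,.048,.0866]"; python3 kq.py; python3 -c "
from h import *
s,p,d,c=snap('wrist'); cv2.imwrite('pics/w3.png',p[:,:,::-1])"
```

```text
wrist [0.578  0.048  0.0866] 4606 tool-frame [153.8 -12.9 165.4]
scene [0.5779 0.0502 0.0883] 792 tool-frame [155.9 -13.6 163.7]
[ 0.54664706 -0.10293791  0.25213844] [-0.40578966 -0.03186038 -0.09926274]
298 [ 0.57673174 -0.00838944  0.11010988] t heading 74.15130450872769 q 1.5629651131333413 [ 0.55433473  0.67471739 -0.33955205]
```

View pics/w3.png

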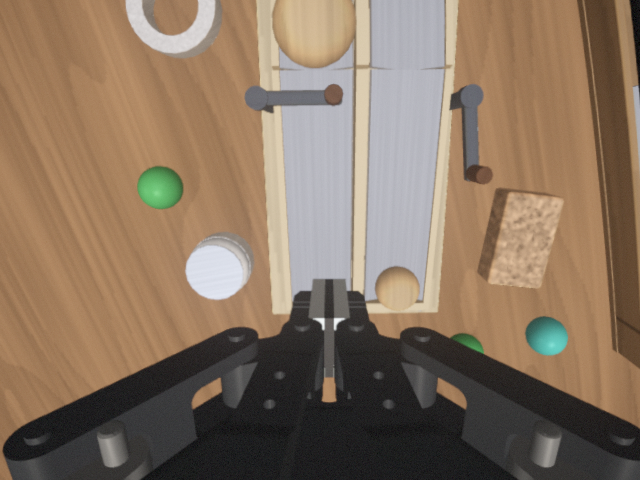

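The near keeper lies square across the gutter (256,97)–(334,94) behind the seated ball (314,25). The far keeper and the small ball (397,288) haven't moved, so I'm handing in.

```bash
python3 -c "
from station import job
print(job.hand_in())"
```

```text
the job is handed in; nothing more can be done
None
```

I pushed the large ball over the crest to rest against the near gutter's stop, swung its keeper fully across behind it (about 1.56 rad), left the small ball and the far keeper alone, and handed the job in at about 15 s; the hand-in gave no verdict.

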